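# Pass a blocked lens through the fixed size gauge

### The arm

A 6-joint arm with a two-finger parallel gripper is mounted at the origin on a cart in front of the work surface, level with it; the furniture and walls round the work are solid. World frame = base frame: x ahead of the robot, y to its left, z up, the work surface at z = 0. Lengths are in mm, angles in rad, forces in N, time in s.
With the tool pointing down it reaches from about 350 to 875 mm from the base axis. Payload 4.2 kg.
Tool frame: the origin (TCP) lies at the very end of the fingers, on their centre line; the grasp point (between the pads) lies 19 mm behind it; z points along the fingers, y is the line along which they close (so a half turn about z gives the same grasp; the last joint's range is limited). The gripper opens to 85 mm and grips with 20 to 120 N. Pads are 22 mm wide; open, the fingers measure 114 mm over their backs; the gripper's body (76 mm by 85 mm) begins 54 mm behind the grasp point. The pads swing forward as they close: fully open they stand 13 mm farther back than shut.
Start: joints at [1.595, 0.385, 0.008, 0, -1.194, -0.259], TCP at [145.374, 607.837, 231.312] pointing down, gripper open.
Joint ranges: [-3.14, 3.14], [-1.21, 2.06], [-1.07, 1.41], [-3.16, 2.05], [-2.99, -0.16], [-3.1, 3.1]. Speed limits (rad/s): [2.79, 2.79, 3.14, 3.14, 3.14, 3.14].

### API

Orientations are given as a rotation vector (axis times angle).
In Python, from bench import bot, vision, job gives the robot as it stands.
- The arm moves only by the tool step_arm, never from a script. Its argument "targets" is a list of rows, each an object with "angular": the turn, a rotation vector about the world's x, y, z in shares of pi rad (1.0 is pi rad), a list of three; "linear": the shift along the world's x, y, z in fractions of the full range, 1 being 0.75 m, a list of three; "fingers": the opening, from 0 (shut) to 1 (fully open). In form: [{"angular": [ax, ay, az], "linear": [dx, dy, dz], "fingers": fingers}, ...]. A call has 1 to 5 rows; each row is the pose to reach, as a shift and turn from the pose commanded when the call began; what a row does not reach only later rows make up. A row lasts 1/10 s, in which the tool goes at most 50 mm and 8.59 degrees, less where a joint would pass 70% of its speed; a pose out of reach is approached as far as the arm can. Shift and turn numbers lie between -1 and 1, and a call with a number outside is refused. A call with a gripper value outside its range is refused whole. The fingers move at their own pace and stop on an object; the grip force is fixed at half the most. Time passes only in rows, so rows that repeat a pose let the fingers close. It gives the time, the measured TCP pose, the force, the opening and the grip force at its end, in the units of the state.
- bot.sense(): the state, without advancing time (a new reading comes with each control period).
- vision.grab_frame(name): name is "side" or "top" or "wrist"; returns a dict with "image" (400x640x3 uint8, red, green, blue), "fx", "fy", "cx", "cy" (pixels), "origin" and "rotation" of the camera in the world; the wrist camera has in their place "tool_from_camera" (4x4, takes a point from camera to tool coordinates, whose origin is the TCP and whose axes are the flange's). Camera axes: x right, y up, looking along -z (the intrinsics and any distortion apply to the point x, -y, -z); pixel columns grow to the right and rows downward; lengths in mm; the calibration is good to about 2 mm. A picture is of the moment at which its call begins: read the wrist's pose just before it. There is no depth.
- job.close_job(): hands the job in; it is judged then, once.
The state is a dict: "clock": time; "q": joint angles; "dq": joint speeds; "joint_efforts": joint torques, N m; "tool_pos": TCP position; "orientation": TCP orientation; "contact_force": force on the tool from outside, world axes, zero at the start; "wrist_torque": the same for the moment, N m; "finger_gap": opening from 0.0 (shut) to 1.0 (fully open); "gripper_force": force on a finger pad.
Only numpy, scipy, OpenCV 4.12 (cv2) and the standard library are available. Lean on these libraries where they do the work, as an engineer would, in place of code of your own. Each camera call takes 0.05 s, during which the arm holds its last target. There are 200 camera calls.

### The job

Check the size of the lens that carries the red block: slide it flat along the worktop through the narrow gap between the two fixed gauge posts, coming in from the side away from the green field, and leave it lying wholly inside the green field behind them. Push it gently with the fingertips only; do not grip it, press hard on it, lift it or tip it. Leave the lens with the black block and everything else where it is.

Things in the scene. Friction and masses are not known exactly. Their poses are not given: they have to be found in the camera images.
- red_lens: loose clear lens blank, 62 mm across, 6 mm thick, flat on the worktop; stuck firmly on its middle a red block (flange 26 mm across, narrowing upward, top 22 mm above the worktop) that moves with it. 25 to 50 g. Origin: centre of the lens's underside; z up. Starts on the gauge's entry side, 95 to 110 mm before the line of the posts and 39 to 51 mm to one side of the gap's middle line.
- black_lens: an identical lens with a black block, lying beside the red one on the other side of the gap's middle line (79 to 103 mm between their centres across the pass direction); not to be disturbed. Origin: centre of its underside.
- pass_gauge: fixed gauge: two steel posts, 16 mm thick, 26 mm high, axes at y = +41 and -41 mm, so a gap of 66 mm clear; each on a blue foot (30 mm along x, 10 mm high, y from 37 to 69 mm). Between them the worktop is level (dark strip and green field are flush). Origin: on the worktop midway between the posts; x: pass direction, from the entry side towards the green field; z up. Place and yaw vary.
- pass_field (a point): middle of the green field, a flush rectangle 90 mm long (along the gauge's x) by 100 mm wide, on the worktop 80 mm past the line of the posts; it reaches from 35 to 125 mm past that line.
- pad_roll: cream roll of blocking pads, 62 mm across, 26 mm high, loose on the worktop, a bystander to be left alone; origin under its middle
- marker_pen: navy pen lying flat, 14 x 133 x 13 mm, loose on the worktop, a bystander to be left alone; origin under its middle
Things that resemble listed ones, but are neither listed nor needed, are in the scene too. What is shaped like the red_lens but orange or yellow is not meant.

How it is judged:
By the outcome, as a careful person would: the job done as asked, in the order asked, and still so for the second after the job is handed in, with the robot touching nothing.
It also fails if it takes over 54 s, if anything falls off the work surface, if the arm or the gripper's body presses on something with over 40 N, if the wrist force passes 120 N, or if a joint passes its speed limit or range.

## Working session

There is one attempt and no reset: what is moved stays moved. The work goes in short steps, Python scripts to look and compute and a tool call to move; the robot and the scene stay as the last step left them, time stands still between calls to the robot, and variables do not carry over. Pictures are saved under pics/ and viewed, at most 10 in all, crops included, and the job is handed in when it is done.

Besides the shell and the picture viewer there is one more tool, called after "Request:" in YAML: its name, and indented under it one key for each argument. step_arm: Moves the arm, as the interface text tells. Its arguments: {"type":"object","properties":{"targets":{"type":"array"}},"required":["targets"]}

```bash
mkdir -p pics; cat > h.py <<'E'
import numpy as np,cv2
from bench import bot,vision,job
def grab(n,f):
    d=vision.grab_frame(n); cv2.imwrite(f,d["image"][:,:,::-1]); return d
E
python3 - <<'E'
from h import *
import pickle
s=bot.sense();print({k:s[k] for k in("clock","tool_pos","orientation","contact_force","finger_gap")})
D={}
for n in("top","side"):
    d=grab(n,f"pics/{n}0.png");D[n]=d
    print(n,[k for k in d],d["fx"],d["fy"],d["cx"],d["cy"],d["origin"],np.round(d["rotation"],3).tolist(),d.get("distortion"))
pickle.dump(D,open("d0.pkl","wb"))
E
```

```text
{'clock': 0.0, 'tool_pos': array([145.26005445, 607.28472175, 230.21865251]), 'orientation': array([ 3.11775505e+00, -3.68008078e-01, -2.18187529e-04]), 'contact_force': array([-0.36026859, -0.473236  ,  0.13577605]), 'finger_gap': 1.0014225011446296}
top ['image', 'fx', 'fy', 'cx', 'cy', 'origin', 'rotation'] 453.6480432366584 453.6480432366584 318.6901660818802 193.55876214470987 [370.69794813 290.37643506 995.53243447] [0.145, -0.143, -1.554] None
side ['image', 'fx', 'fy', 'cx', 'cy', 'origin', 'rotation'] 397.8610863892244 397.8610863892244 321.2804735221449 196.6831364981011 [489.24467758 970.00749104 569.1967906 ] [0.072, -1.369, -2.772] None
```

View pics/top0.png

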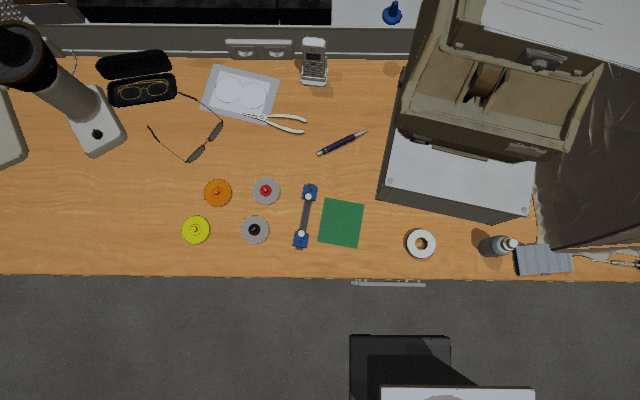

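View pics/side0.png

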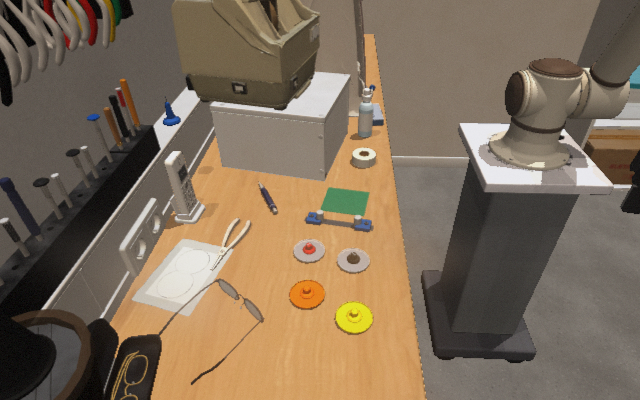

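Top view: red lens (266,190), black lens (255,229), posts about (309,195) and (301,235), green field centre (341,223). Side view agrees. I'll enlarge both views to measure.

```bash
cat >> h.py <<'E'
from scipy.spatial.transform import Rotation as R
def cam(d): return R.from_rotvec(d["rotation"]).as_matrix() if np.size(d["rotation"])==3 else np.array(d["rotation"])
def pr(d,p):
    c=(np.atleast_2d(p)-d["origin"])@cam(d); return np.c_[d["cx"]+d["fx"]*c[:,0]/-c[:,2], d["cy"]-d["fy"]*c[:,1]/-c[:,2]]
def ray(d,uv):
    uv=np.atleast_2d(uv); r=np.c_[(uv[:,0]-d["cx"])/d["fx"],-(uv[:,1]-d["cy"])/d["fy"],-np.ones(len(uv))]; return r@cam(d).T
def onz(d,uv,z):
    r=ray(d,uv); return np.array(d["origin"])+r*((z-d["origin"][2])/r[:,2])[:,None]
def tri(ds,uvs):
    A=np.zeros((3,3));b=np.zeros(3)
    for d,u in zip(ds,uvs):
        r=ray(d,u)[0];r/=np.linalg.norm(r);P=np.eye(3)-np.outer(r,r);A+=P;b+=P@np.array(d["origin"])
    return np.linalg.solve(A,b)
E
python3 - <<'E'
from h import *
import pickle
D=pickle.load(open("d0.pkl","rb"))
print(pr(D["top"],[[0,0,0],[145,607,230]]),pr(D["side"],[[0,0,0],[145,607,230]]))
t=D["top"]["image"];s=D["side"]["image"]
a=cv2.resize(t[165:260,230:370],None,fx=5.7,fy=5.7,interpolation=cv2.INTER_CUBIC)
b=cv2.resize(s[180:280,280:390],None,fx=6,fy=6,interpolation=cv2.INTER_CUBIC)
cv2.imwrite("pics/tc.png",a[:,:,::-1]);cv2.imwrite("pics/sc.png",b[:,:,::-1]);print(a.shape,b.shape)
E
```

```text
[[461.17011848 467.51872961]
 [115.29075468 421.62957992]] [[527.76508371 150.58625167]
 [636.3774271  244.82397788]]
(542, 798, 3) (600, 660, 3)
```

View pics/tc.png

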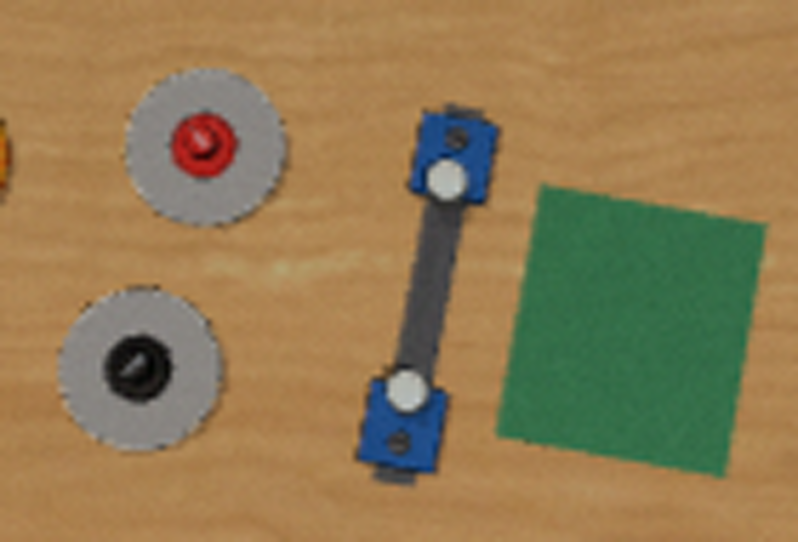

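View pics/sc.png

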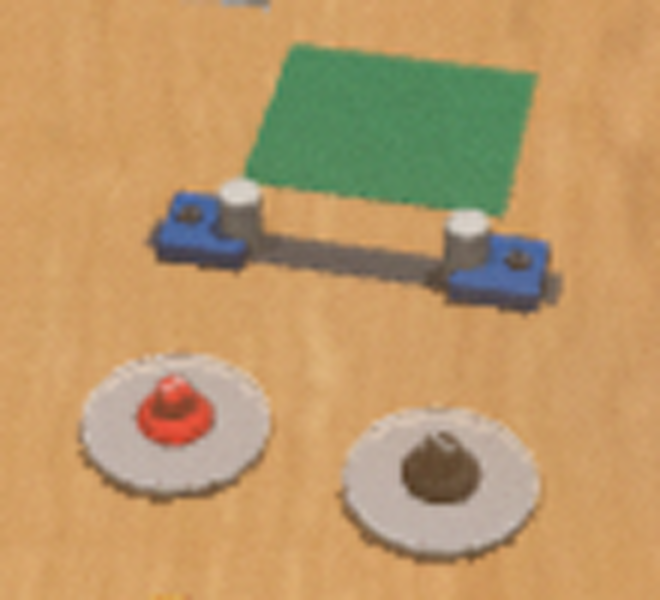

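Crops: in the top crop the red lens is at (206,147), black (140,369), post tops (447,180) and (408,390), and the field corners are sharp. In the side crop the lens centres are (176,424) and (441,481), post tops (240,190) and (467,223).

```bash
python3 - <<'E'
from h import *
import pickle
np.set_printoptions(precision=1,suppress=True)
D=pickle.load(open("d0.pkl","rb"));t,s=D["top"],D["side"]
T=lambda p:(np.array(p)+.5)/5.7-.5+[230,165]
S=lambda p:(np.array(p)+.5)/6-.5+[280,180]
pts=dict(red=((206,147),(176,422)),black=((140,369),(441,479)),postL=((447,180),(240,190)),postR=((408,390),(467,223)),
 f1=((540,185),(245,178)),f2=((767,225),(294,45)),f3=((725,477),(537,73)),f4=((497,436),(505,216)),redtip=((205,139),(172,380)))
P={}
for k,(a,b) in pts.items():
    P[k]=tri((t,s),(T(a),S(b)));z=dict(red=5,black=5,postL=26,postR=26,redtip=22).get(k,0)
    print(k,P[k],"top",onz(t,T(a),z)[0,:2],"side",onz(s,S(b),z)[0,:2])
a=(onz(t,T((447,180)),26)[0]+onz(s,S((240,190)),26)[0])/2;b=(onz(t,T((408,390)),26)[0]+onz(s,S((467,223)),26)[0])/2
m=(a+b)/2;y=(a-b)[:2];print("post dist",np.linalg.norm(y));y/=np.linalg.norm(y);x=np.array([y[1],-y[0]])
print("gauge",m,"x",x,"yaw",np.arctan2(x[1],x[0]))
for k,p in P.items():print(k,"in gauge",(p[:2]-m[:2])@x,(p[:2]-m[:2])@y)
E
```

```text
red [560.8 410.4   5.9] top [560.6 410.5] side [561.3 409.4]
black [473.5 432.7   6.6] top [473.5 432.9] side [473.7 431.2]
postL [545.2 315.6  27.7] top [544.8 315.7] side [546.1 313.4]
postR [465.  329.   26.5] top [464.6 329. ] side [465.4 328.3]
f1 [547.1 280.1   4.3] top [548. 280.] side [547.4 274.8]
f2 [533.  191.5   1.8] top [533.2 191.3] side [533.3 189. ]
f3 [435.6 208.2   2.8] top [435.2 208. ] side [435.8 204.3]
f4 [450.  295.5   2.1] top [449.8 295.6] side [450.2 293. ]
redtip [561.1 408.7  23.4] top [560.4 408.9] side [562.2 407.1]
post dist 81.73340131495894
gauge [505.2 321.6  26. ] x [-0.2 -1. ] yaw -1.7441462735389353
red in gauge -97.02571500400205 39.42069706915347
black in gauge -103.95541903368843 -50.3956389896541
postL in gauge -1.0245259589313234 40.44642986729163
postR in gauge -0.3182237321445305 -40.93387915226014
f1 in gauge 33.7053212501066 48.408069687113624
f2 in gauge 123.34921265173264 49.8012923898102
f3 in gauge 123.71292760567297 -49.06133429596384
f4 in gauge 35.227624435070666 -49.87470989918686
redtip in gauge -95.45557821707095 39.98566167565526
```

Units first: shifts go in shares of 0.75 m and turns go in shares of pi rad. So 0.15 m / 0.75 = 0.2, 0.12 m / 0.75 = 0.16, -0.14 rad / 3.1416 = -0.0446.

Request:
step_arm:
  targets:
    - {"angular":[0,0,-0.0446],"linear":[0.04,-0.0147,-0.0107],"fingers":0.25}
    - {"angular":[0,0,-0.0891],"linear":[0.08,-0.0293,-0.0213],"fingers":0.25}
    - {"angular":[0,0,-0.1337],"linear":[0.12,-0.044,-0.032],"fingers":0.25}
    - {"angular":[0,0,-0.1783],"linear":[0.16,-0.0587,-0.0427],"fingers":0.25}
    - {"angular":[0,0,-0.2228],"linear":[0.2,-0.072,-0.0533],"fingers":0.25}

```text
clock: 0.6
tool_pos: [296.3, 552.9, 190.5]
orientation: [2.8, -1.423, 0.0]
contact_force: [-0.0, 1.3, 0.2]
finger_gap: 0.248
gripper_force: 0.0
```

```bash
python3 -c "
from h import *
s=bot.sense();print(s['q'],s['tool_pos'],s['orientation'],s['finger_gap'])"
```

```text
[ 1.33635392e+00  4.18681064e-01 -4.46010703e-02 -2.63391238e-04
 -1.10866961e+00 -7.05911567e-01] [296.28287417 552.9383554  190.4730564 ] [ 2.79955826e+00 -1.42291060e+00  6.38749864e-05] 0.24772293121954167
```

In the tool's units: 0.15 m / 0.75 = 0.2, 0.12 m / 0.75 = 0.16, -0.7 rad / 3.1416 = -0.2228.

Request:
step_arm:
  targets:
    - {"angular":[0,0,-0.0446],"linear":[0.04,-0.0147,-0.0107],"fingers":0.25}
    - {"angular":[0,0,-0.0891],"linear":[0.08,-0.0293,-0.0213],"fingers":0.25}
    - {"angular":[0,0,-0.1337],"linear":[0.12,-0.044,-0.032],"fingers":0.25}
    - {"angular":[0,0,-0.1783],"linear":[0.16,-0.0587,-0.0427],"fingers":0.25}
    - {"angular":[0,0,-0.2228],"linear":[0.2,-0.072,-0.0533],"fingers":0.25}

```text
clock: 1.1
tool_pos: [446.3, 498.9, 150.4]
orientation: [2.142, -2.297, 0.0]
contact_force: [0.2, 0.9, 0.1]
finger_gap: 0.247
gripper_force: 0.0
```

In the tool's units: 0.147 m / 0.75 = 0.196, 0.12 m / 0.75 = 0.16, -0.68 rad / 3.1416 = -0.2165.

Request:
step_arm:
  targets:
    - {"angular":[0,0,-0.0446],"linear":[0.04,-0.0147,-0.024],"fingers":0.25}
    - {"angular":[0,0,-0.0891],"linear":[0.08,-0.0293,-0.048],"fingers":0.25}
    - {"angular":[0,0,-0.1337],"linear":[0.12,-0.044,-0.072],"fingers":0.25}
    - {"angular":[0,0,-0.1783],"linear":[0.16,-0.0587,-0.096],"fingers":0.25}
    - {"angular":[0,0,-0.2165],"linear":[0.196,-0.0707,-0.12],"fingers":0.25}

```text
clock: 1.6
tool_pos: [593.5, 445.7, 59.7]
orientation: [1.253, -2.879, 0.001]
contact_force: [-1.0, 0.0, 0.0]
finger_gap: 0.253
gripper_force: 0.0
```

```bash
python3 -c "
from h import *
s=bot.sense();print(s['q'],s['tool_pos'],s['orientation'],s['contact_force'])
a=grab('wrist','pics/w1.png');d=grab('top','pics/t1.png');e=grab('side','pics/s1.png')
print(a['tool_from_camera'],pr(d,s['tool_pos']),pr(e,s['tool_pos']))
t=cv2.resize(cv2.imread('pics/t1.png')[145:265,200:370],(595,420),interpolation=2)
u=cv2.resize(cv2.imread('pics/s1.png')[160:320,250:450],(640,512))[:420]
w=cv2.resize(cv2.imread('pics/w1.png'),(288,180))
o=np.zeros((600,800,3),np.uint8);o[:420,:400]=cv2.resize(t,(400,282))[0:282] if 0 else 0
o[:300,:400]=cv2.resize(t,(400,300));o[:300,400:]=cv2.resize(u,(400,300));o[300:600,:480]=cv2.resize(cv2.imread('pics/w1.png'),(480,300))
cv2.imwrite('pics/m1.png',o)"
```

```text
[ 8.61125533e-01  7.16654457e-01  1.42498801e-01 -1.71844134e-04
 -9.98029209e-01 -1.61097346e+00] [593.45608529 445.72112687  59.72552037] [ 1.25297615e+00 -2.87948048e+00  7.45562184e-04] [-0.96176879  0.01721221  0.02355635]
[[-1.59824909e-04  9.52823277e-01  3.03525581e-01  7.77797690e+01]
 [ 9.99999981e-01  1.85084960e-04 -5.44545582e-05  8.54311463e-01]
 [-1.08063590e-04  3.03525566e-01 -9.52823288e-01 -1.43315081e+02]
 [ 0.00000000e+00  0.00000000e+00  0.00000000e+00  1.00000000e+00]] [[246.66027544 170.03751454]] [[288.59116242 242.22993039]]
```

View pics/m1.png

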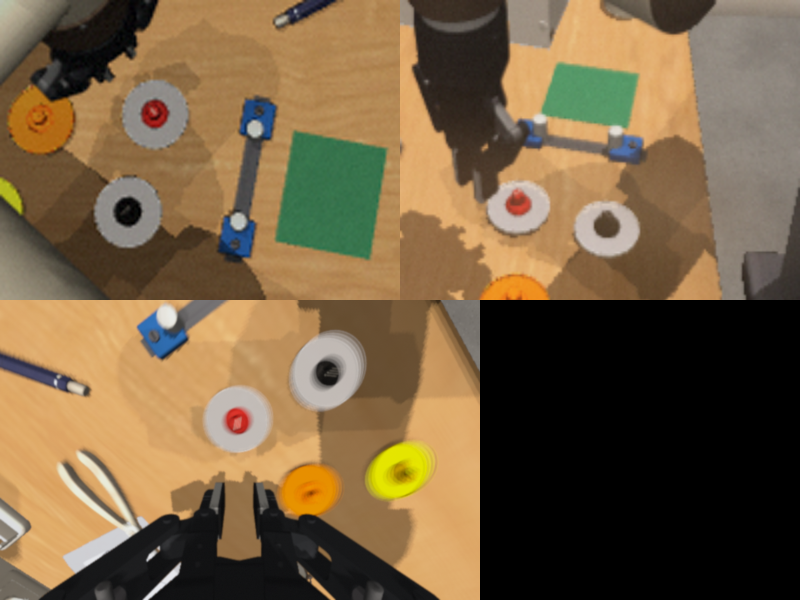

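The composite shows the fingers behind the red lens, with the lens straight ahead at wrist pixel (316,159). Next I compare the wrist-based position with the fixed cameras.

```bash
cat >> h.py <<'E'
def wrist(f):
    s=bot.sense(); d=grab("wrist",f); T=np.array(d["tool_from_camera"]);Rt=R.from_rotvec(s["orientation"]).as_matrix()
    d["rotation"]=Rt@T[:3,:3]; d["origin"]=s["tool_pos"]+Rt@T[:3,3]; return d
def G(p): 
    p=np.asarray(p)[:2]-[505,322]; return np.array([p@[-.1615,-.987],p@[.987,-.1615]])
def lens(d,z=5):   # red block centroid -> world at z of block mean height
    h=cv2.cvtColor(d["image"],cv2.COLOR_RGB2HSV); m=((h[...,0]<5)|(h[...,0]>174))&(h[...,1]>150)&(h[...,2]>90)
    n,l,st,c=cv2.connectedComponentsWithStats(m.astype(np.uint8)); i=1+np.argmax(st[1:,4]); return c[i],st[i,4]
E
python3 - <<'E'
from h import *
np.set_printoptions(precision=1,suppress=True)
w=wrist("pics/w2.png")
for n,d in(("wrist",w),("top",grab("top","pics/t2.png")),("side",grab("side","pics/s2.png"))):
    c,a=lens(d); p=onz(d,c,11)[0]; print(n,c,a,p,G(p))
    # pixel list in wrist for post
print("lens",onz(w,(316,159),5)[0],"post",onz(w,(167*4/3,18*4/3),26)[0])
E
```

```text
wrist [320.9 161.9] 909 [558.6 411.4  11. ] [-96.9  38.5]
top [265.3 190. ] 82 [560.2 410.7  11. ] [-96.4  40.2]
side [89.  17.9] 256 [ 2021.5 -1427.1    11. ] [1481.5 1779.3]
lens [560.3 408.3   5. ] post [545.3 317.   26. ]
```

In the tool's units: -0.057 m / 0.75 = -0.076, -0.055 m / 0.75 = -0.0733.

Request:
step_arm:
  targets:
    - {"angular":[0,0,0],"linear":[0,0,-0.02],"fingers":0.25}
    - {"angular":[0,0,0],"linear":[0,0,-0.04],"fingers":0.25}
    - {"angular":[0,0,0],"linear":[0,0,-0.06],"fingers":0.25}
    - {"angular":[0,0,0],"linear":[0,0,-0.0733],"fingers":0.25}
    - {"angular":[0,0,0],"linear":[0,0,-0.076],"fingers":0.25}

```text
clock: 2.4
tool_pos: [591.2, 445.9, 1.4]
orientation: [1.26, -2.873, 0.003]
contact_force: [0.1, -0.0, -0.0]
finger_gap: 0.253
gripper_force: 0.0
```

```bash
python3 -c "
from h import *
w=wrist('pics/w3.png');s=bot.sense();print(s['tool_pos'],s['contact_force'])
t=grab('top','pics/t3.png');e=grab('side','pics/s3.png')
o=np.zeros((600,800,3),np.uint8)
o[:,:]=cv2.resize(cv2.imread('pics/w3.png')[100:400,120:520],(800,600))
o[:200,:266]=cv2.resize(cv2.imread('pics/s3.png')[200:275,260:360],(266,200),interpolation=2)
cv2.imwrite('pics/m3.png',o)"
```

```text
[591.68288029 446.24395058   2.30333905] [-0.28726112  0.43987619 -0.76968436]
```

View pics/m3.png

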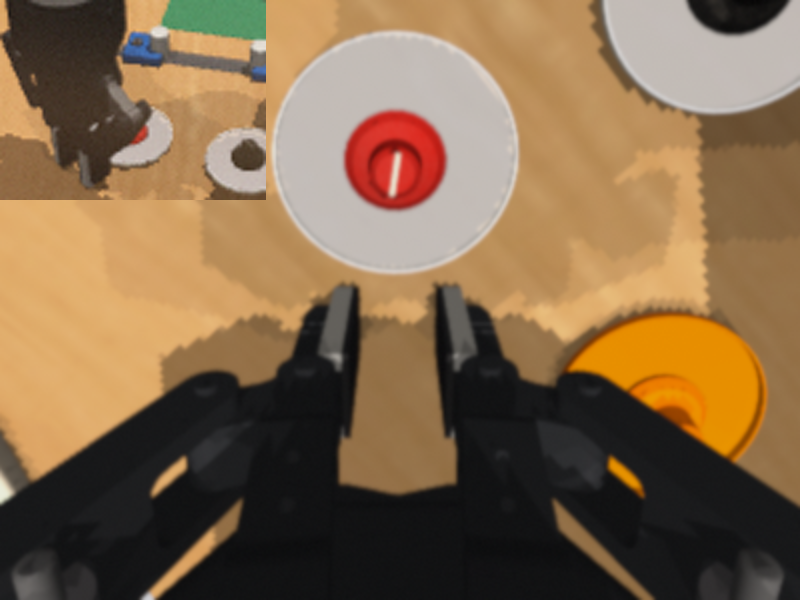

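Well centred: the lens centre is at crop x≈396 and the finger midline at ≈397, with about 8 mm of gap ahead and no contact force. First diagonal push.

Request:
step_arm:
  targets:
    - {"angular":[0,0,0],"linear":[-0.0049,-0.0053,0.0007],"fingers":0.25}
    - {"angular":[0,0,0],"linear":[-0.0099,-0.0107,0.0007],"fingers":0.25}
    - {"angular":[0,0,0],"linear":[-0.0148,-0.0161,0.0007],"fingers":0.25}
    - {"angular":[0,0,0],"linear":[-0.0197,-0.0216,0.0007],"fingers":0.25}
    - {"angular":[0,0,0],"linear":[-0.0247,-0.0269,0.0007],"fingers":0.25}

```text
clock: 3.05
tool_pos: [573.6, 426.3, 5.2]
orientation: [-1.262, 2.876, 0.0]
contact_force: [0.4, 0.7, -0.1]
finger_gap: 0.251
gripper_force: 0.1
```

In the tool's units: -0.0202 m / 0.75 = -0.0269, -0.0185 m / 0.75 = -0.0247.

Request:
step_arm:
  targets:
    - {"angular":[0,0,0],"linear":[-0.0049,-0.0053,0],"fingers":0.25}
    - {"angular":[0,0,0],"linear":[-0.0099,-0.0107,0],"fingers":0.25}
    - {"angular":[0,0,0],"linear":[-0.0148,-0.0161,0],"fingers":0.25}
    - {"angular":[0,0,0],"linear":[-0.0197,-0.0216,0],"fingers":0.25}
    - {"angular":[0,0,0],"linear":[-0.0247,-0.0269,0],"fingers":0.25}

```text
clock: 3.55
tool_pos: [555.1, 406.1, 4.8]
orientation: [-1.262, 2.877, -0.0]
contact_force: [-0.2, 0.2, 0.3]
finger_gap: 0.251
gripper_force: 0.2
```

```bash
cat >> h.py <<'E'
def chk(i):
    np.set_printoptions(precision=1,suppress=True)
    w=wrist(f'pics/w{i}.png');s=bot.sense();t=grab('top',f'pics/t{i}.png')
    print(s['clock'],'tcp',s['tool_pos'],G(s['tool_pos']),'F',s['contact_force'])
    x=R.from_rotvec(s['orientation']).as_matrix()[:,0];print('heading',np.arctan2(x[1],x[0]))
    for n,d in(('wrist',w),('top',t)):
        c,a=lens(d);p=onz(d,c,11)[0];print(n,c,a,p,G(p))
    return w,t
E
python3 -c "
from h import *
chk(4)"
```

```text
3.6 tcp [554.4 405.4   4.8] [-90.3  35.3] F [-1.1  0.3  0.3]
heading -2.3151657209556786
wrist [317.9 194.7] 1601 [528.2 377.8  11. ] [-58.9  13.9]
top [280. 204.] 80 [529.3 377.3  11. ] [-58.5  15.1]
```

In the tool's units: -0.0186 m / 0.75 = -0.0248, -0.017 m / 0.75 = -0.0227.

Request:
step_arm:
  targets:
    - {"angular":[0,0,0],"linear":[-0.0045,-0.0049,-0.0013],"fingers":0.25}
    - {"angular":[0,0,0],"linear":[-0.0091,-0.0099,-0.0027],"fingers":0.25}
    - {"angular":[0,0,0],"linear":[-0.0136,-0.0148,-0.0027],"fingers":0.25}
    - {"angular":[0,0,0],"linear":[-0.0181,-0.0199,-0.0027],"fingers":0.25}
    - {"angular":[0,0,0],"linear":[-0.0227,-0.0248,-0.0027],"fingers":0.25}

```text
clock: 4.15
tool_pos: [538.1, 387.5, 2.9]
orientation: [-1.262, 2.877, 0.0]
contact_force: [-0.1, 0.6, 0.6]
finger_gap: 0.251
gripper_force: 0.3
```

```bash
python3 -c "
from h import *
w,t=chk(5)
o=np.zeros((600,800,3),np.uint8)
o[:300,:480]=cv2.resize(cv2.imread('pics/w5.png'),(480,300))
o[300:,:]=0;o[300:,:400]=cv2.resize(cv2.imread('pics/t5.png')[165:255,240:360],(400,300),interpolation=2)
cv2.imwrite('pics/m5.png',o)"
```

```text
4.2 tcp [537.5 386.8   2.8] [-69.2  21.6] F [-1.3 -0.  -0.3]
heading -2.3151357186942008
wrist [318.2 195.9] 1616 [511.2 359.4  11. ] [-37.9   0. ]
top [288.4 211.9] 79 [512.1 358.6  11. ] [-37.3   1.1]
```

View pics/m5.png

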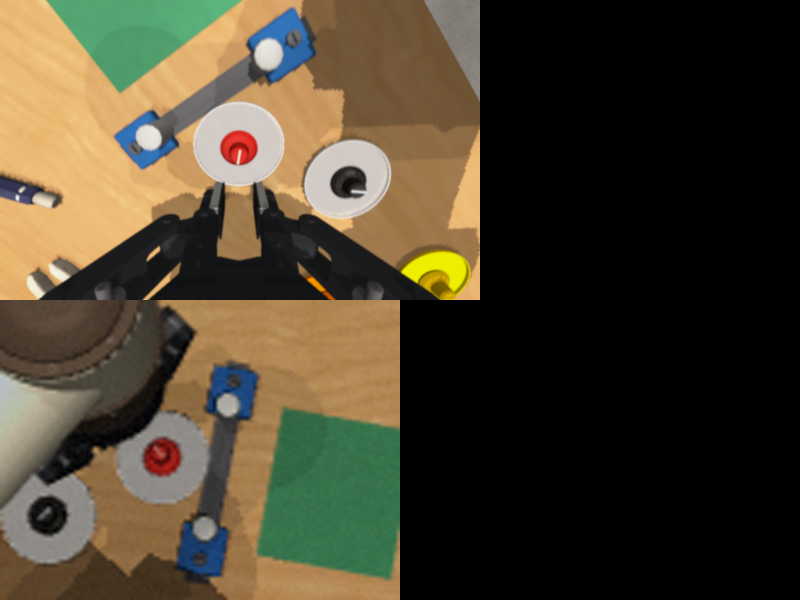

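Lens is seated in the V, block at wrist composite (239,147); the post tops are at (148,137) and (268,54), and the black lens is clear. I'll get the posts in the arm frame from this view.

```bash
python3 -c "
from h import *
np.set_printoptions(precision=1,suppress=True)
w=wrist('pics/w6.png')
im=w['image']
def ref(u,v,r=22):
    g=im[int(v)-r:int(v)+r,int(u)-r:int(u)+r].astype(int)
    m=((g.min(2)>185)&(g.max(2)-g.min(2)<25)).astype(np.uint8)
    n,l,st,c=cv2.connectedComponentsWithStats(m);i=1+np.argmax(st[1:,4]);print(st[i]);return c[i]+[int(u)-r,int(v)-r]
a=ref(197.3,182.7);b=ref(357.3,72);print(a,b)
A=onz(w,a,26)[0];B=onz(w,b,26)[0];m=(A+B)/2;d=A-B;print(A,B,m,np.hypot(*d[:2]),'yaw',np.arctan2(-d[0],d[1]) )
print(onz(w,(318.7,192),5)[0])
cv2.imwrite('pics/x.png',im)
"
```

```text
[  7  10  33  32 820]
[   5    6   36   38 1076]
[198.2 185.6] [357.6  74.8]
[543.9 316.3  26. ] [462.7 329.8  26. ] [503.3 323.1  26. ] 82.31061485891797 yaw -1.7362923558245729
[510.3 358.9   5. ]
```

```bash
python3 -c "
import numpy as np
O=np.array([503.8,322.8]);y=-1.735;x=np.array([np.cos(y),np.sin(y)]);Y=np.array([-x[1],x[0]])
def T(k):
    h=-2.315+.058*k;L=O+x*(-37+2.7*k)+Y*(1-.1*k);return L-38.8*np.array([np.cos(h),np.sin(h)])
for k in range(11):print(k,np.round(T(k)-T(5*((k-1)//5) if k else 0),1),np.round(T(k),1))
"
```

```text
0 [0. 0.] [537.1 387.7]
1 [-2.2 -1.2] [534.9 386.5]
2 [-4.6 -2.4] [532.6 385.2]
3 [-7.  -3.8] [530.2 383.9]
4 [-9.4 -5.3] [527.7 382.4]
5 [-12.   -6.9] [525.2 380.8]
6 [-2.6 -1.7] [522.6 379. ]
7 [-5.2 -3.6] [519.9 377.2]
8 [-7.9 -5.5] [517.2 375.2]
9 [-10.6  -7.6] [514.5 373.2]
10 [-13.4  -9.8] [511.8 370.9]
```

In the tool's units: -0.012 m / 0.75 = -0.016, -0.0094 m / 0.75 = -0.0125, 0.058 rad / 3.1416 = 0.0185.

Request:
step_arm:
  targets:
    - {"angular":[0,0,0.0185],"linear":[-0.0029,-0.0016,0],"fingers":0.25}
    - {"angular":[0,0,0.0369],"linear":[-0.0061,-0.0032,0],"fingers":0.25}
    - {"angular":[0,0,0.0554],"linear":[-0.0093,-0.0051,0],"fingers":0.25}
    - {"angular":[0,0,0.0738],"linear":[-0.0125,-0.0071,0],"fingers":0.25}
    - {"angular":[0,0,0.0923],"linear":[-0.016,-0.0092,0],"fingers":0.25}

```text
clock: 4.8
tool_pos: [526.5, 381.2, 2.9]
orientation: [-1.668, 2.662, 0.0]
contact_force: [-0.1, 0.6, 0.7]
finger_gap: 0.251
gripper_force: 0.3
```

In the tool's units: -0.0134 m / 0.75 = -0.0179, -0.0106 m / 0.75 = -0.0141, 0.29 rad / 3.1416 = 0.0923.

Request:
step_arm:
  targets:
    - {"angular":[0,0,0.0185],"linear":[-0.0035,-0.0023,0],"fingers":0.25}
    - {"angular":[0,0,0.0369],"linear":[-0.0069,-0.0048,0],"fingers":0.25}
    - {"angular":[0,0,0.0554],"linear":[-0.0105,-0.0073,0],"fingers":0.25}
    - {"angular":[0,0,0.0738],"linear":[-0.0141,-0.0101,0],"fingers":0.25}
    - {"angular":[0,0,0.0923],"linear":[-0.0179,-0.0131,0],"fingers":0.25}

```text
clock: 5.3
tool_pos: [513.1, 371.4, 2.9]
orientation: [-2.035, 2.393, 0.0]
contact_force: [-0.1, 0.5, -1.1]
finger_gap: 0.252
gripper_force: 0.3
```

```bash
python3 -c "
from h import *
w,t=chk(7)
o=np.zeros((600,800,3),np.uint8)
o[:450,:720]=cv2.resize(cv2.imread('pics/w7.png'),(720,450))
o[400:600,:]=o[400:600,:];o[450:,:200]=cv2.resize(cv2.imread('pics/t7.png')[165:255,240:360],(200,150),interpolation=2)
cv2.imwrite('pics/m7.png',o)"
```

```text
5.35 tcp [512.6 370.9   2.9] [-49.5  -0.4] F [-0.3 -0.1  0.4]
heading -1.7309073545342408
wrist [318.3 193.3] 1648 [505.9 332.3  11. ] [-10.3  -0.8]
top [300.4 214.2] 82 [507.2 332.1  11. ] [-10.3   0.6]
```

View pics/m7.png

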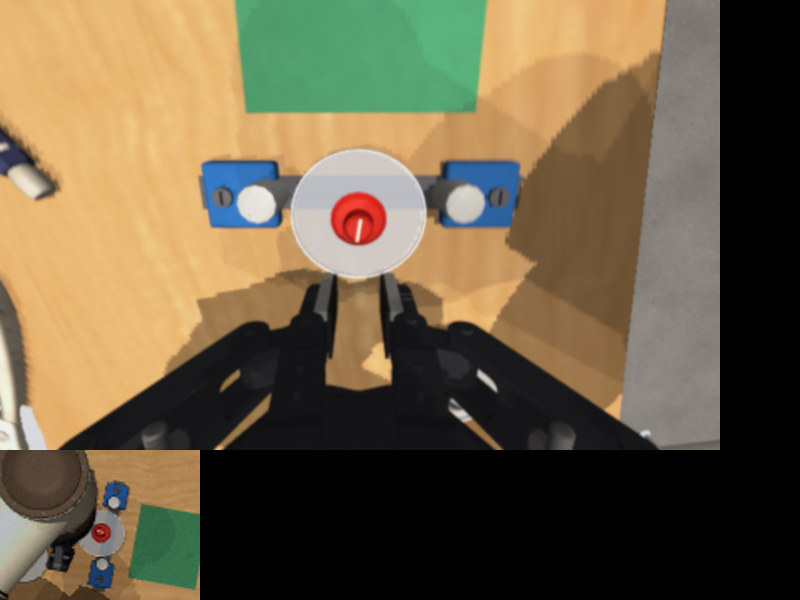

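Lens centre column 358.7; midpoint of posts, feet and field about 361, so the lens sits ~1 mm left of centre. I'll correct by −1 mm in gauge y and push straight on.

In the tool's units: -0.0155 m / 0.75 = -0.0207, -0.0123 m / 0.75 = -0.0164.

Request:
step_arm:
  targets:
    - {"angular":[0,0,0],"linear":[-0.0019,-0.0035,0],"fingers":0.25}
    - {"angular":[0,0,0],"linear":[-0.0028,-0.0077,0],"fingers":0.25}
    - {"angular":[0,0,0],"linear":[-0.0035,-0.0121,0],"fingers":0.25}
    - {"angular":[0,0,0],"linear":[-0.0041,-0.0164,0],"fingers":0.25}
    - {"angular":[0,0,0],"linear":[-0.0048,-0.0207,0],"fingers":0.25}

```text
clock: 5.9
tool_pos: [509.4, 355.3, 2.8]
orientation: [-2.032, 2.396, 0.0]
contact_force: [0.2, 0.0, 0.2]
finger_gap: 0.252
gripper_force: 0.3
```

```bash
python3 -c "
from h import *
w,t=chk(8);s=bot.sense();print(s['contact_force'])
cv2.imwrite('pics/m8.png',cv2.resize(cv2.imread('pics/w8.png')[60:310,120:520],(800,500),interpolation=2))"
```

```text
5.95 tcp [509.1 354.8   2.8] [-33.   -1.2] F [-0.4  0.1  0.3]
heading -1.735500369158326
wrist [318.  193.2] 1662 [502.2 316.1  11. ] [ 6.3 -1.8]
top [307.8 216. ] 86 [503.5 315.7  11. ] [ 6.4 -0.5]
[-0.4  0.3  0.6]
```

View pics/m8.png

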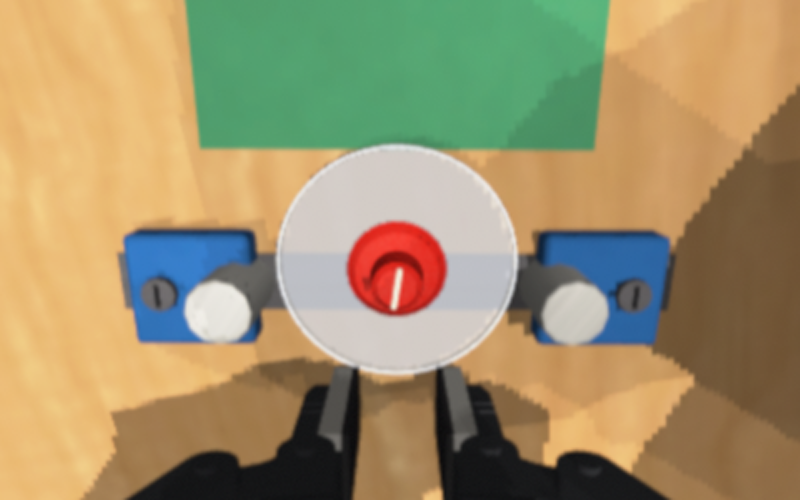

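Lens edges at 277 and 517, post tops at 219 and 575: all centred on 397, and the lens is already midway through with free gaps on both sides. I continue straight and watch the force.

In the tool's units: -0.015 m / 0.75 = -0.02, -0.012 m / 0.75 = -0.016.

Request:
step_arm:
  targets:
    - {"angular":[0,0,0],"linear":[-0.0007,-0.004,0],"fingers":0.25}
    - {"angular":[0,0,0],"linear":[-0.0013,-0.008,0],"fingers":0.25}
    - {"angular":[0,0,0],"linear":[-0.002,-0.012,0],"fingers":0.25}
    - {"angular":[0,0,0],"linear":[-0.0027,-0.016,0],"fingers":0.25}
    - {"angular":[0,0,0],"linear":[-0.0033,-0.02,0],"fingers":0.25}

```text
clock: 6.5
tool_pos: [506.8, 340.4, 2.8]
orientation: [-2.032, 2.396, -0.0]
contact_force: [-0.1, -0.0, 0.3]
finger_gap: 0.249
gripper_force: 0.3
```

In the tool's units: -0.015 m / 0.75 = -0.02, -0.012 m / 0.75 = -0.016.

Request:
step_arm:
  targets:
    - {"angular":[0,0,0],"linear":[-0.0007,-0.004,0],"fingers":0.25}
    - {"angular":[0,0,0],"linear":[-0.0013,-0.008,0],"fingers":0.25}
    - {"angular":[0,0,0],"linear":[-0.002,-0.012,0],"fingers":0.25}
    - {"angular":[0,0,0],"linear":[-0.0027,-0.016,0],"fingers":0.25}
    - {"angular":[0,0,0],"linear":[-0.0033,-0.02,0],"fingers":0.25}

```text
clock: 7.0
tool_pos: [504.3, 325.4, 2.8]
orientation: [2.032, -2.396, -0.0]
contact_force: [0.8, 0.7, 1.3]
finger_gap: 0.252
gripper_force: 0.3
```

In the tool's units: -0.015 m / 0.75 = -0.02, -0.012 m / 0.75 = -0.016.

Request:
step_arm:
  targets:
    - {"angular":[0,0,0],"linear":[-0.0007,-0.004,0],"fingers":0.25}
    - {"angular":[0,0,0],"linear":[-0.0013,-0.008,0],"fingers":0.25}
    - {"angular":[0,0,0],"linear":[-0.002,-0.012,0],"fingers":0.25}
    - {"angular":[0,0,0],"linear":[-0.0027,-0.016,0],"fingers":0.25}
    - {"angular":[0,0,0],"linear":[-0.0033,-0.02,0],"fingers":0.25}

```text
clock: 7.5
tool_pos: [501.8, 310.4, 2.8]
orientation: [2.032, -2.396, -0.0]
contact_force: [-0.5, 1.1, 0.5]
finger_gap: 0.252
gripper_force: 0.3
```

In the tool's units: -0.015 m / 0.75 = -0.02, -0.012 m / 0.75 = -0.016.

Request:
step_arm:
  targets:
    - {"angular":[0,0,0],"linear":[-0.0007,-0.004,0],"fingers":0.25}
    - {"angular":[0,0,0],"linear":[-0.0013,-0.008,0],"fingers":0.25}
    - {"angular":[0,0,0],"linear":[-0.002,-0.012,0],"fingers":0.25}
    - {"angular":[0,0,0],"linear":[-0.0027,-0.016,0],"fingers":0.25}
    - {"angular":[0,0,0],"linear":[-0.0033,-0.02,0],"fingers":0.25}

```text
clock: 8.0
tool_pos: [499.3, 295.4, 2.8]
orientation: [-2.032, 2.396, 0.0]
contact_force: [-0.2, 0.9, 0.9]
finger_gap: 0.247
gripper_force: 0.3
```

```bash
python3 -c "
from h import *
w,t=chk(9)"
```

```text
8.05 tcp [499.1 294.9   2.8] [27.7 -1.5] F [ 0.2 -0.5 -0.5]
heading -1.7352205397729268
wrist [317.7 193. ] 1661 [492.2 256.   11. ] [67.2 -1.9]
top [336.4 221.9] 57 [491.3 253.3  11. ] [70.  -2.4]
```

In the tool's units: -0.012 m / 0.75 = -0.016, -0.011 m / 0.75 = -0.0147.

Request:
step_arm:
  targets:
    - {"angular":[0,0,0],"linear":[-0.0007,-0.004,0],"fingers":0.25}
    - {"angular":[0,0,0],"linear":[-0.0013,-0.008,0],"fingers":0.25}
    - {"angular":[0,0,0],"linear":[-0.002,-0.012,0],"fingers":0.25}
    - {"angular":[0,0,0],"linear":[-0.0025,-0.0147,0],"fingers":0.25}
    - {"angular":[0,0,0],"linear":[-0.0028,-0.016,0],"fingers":0.25}

```text
clock: 8.6
tool_pos: [497.2, 283.4, 2.8]
orientation: [2.032, -2.396, -0.0]
contact_force: [0.4, 0.9, 0.9]
finger_gap: 0.25
gripper_force: 0.3
```

In the tool's units: 0.075 m / 0.75 = 0.1, 0.045 m / 0.75 = 0.06.

Request:
step_arm:
  targets:
    - {"angular":[0,0,0],"linear":[0.0007,0.004,0],"fingers":0.25}
    - {"angular":[0,0,0],"linear":[0.0013,0.0093,0.0013],"fingers":0.25}
    - {"angular":[0,0,0],"linear":[0.0013,0.0093,0.0267],"fingers":0.25}
    - {"angular":[0,0,0],"linear":[0.0013,0.0093,0.06],"fingers":0.25}
    - {"angular":[0,0,0],"linear":[0.0013,0.0093,0.1],"fingers":0.25}

```text
clock: 9.1
tool_pos: [497.7, 290.5, 77.7]
orientation: [2.03, -2.394, 0.0]
contact_force: [0.7, 0.4, 0.0]
finger_gap: 0.252
gripper_force: 0.0
```

In the tool's units: 0.12 m / 0.75 = 0.16, 0.09 m / 0.75 = 0.12.

Request:
step_arm:
  targets:
    - {"angular":[0,0,0],"linear":[0,0.04,0.04],"fingers":0.25}
    - {"angular":[0,0,0],"linear":[0,0.08,0.08],"fingers":0.25}
    - {"angular":[0,0,0],"linear":[0,0.12,0.12],"fingers":0.25}
    - {"angular":[0,0,0],"linear":[0,0.16,0.16],"fingers":0.25}
    - {"angular":[0,0,0],"linear":[0,0.16,0.16],"fingers":0.25}

```text
clock: 9.6
tool_pos: [500.0, 415.9, 202.9]
orientation: [-2.029, 2.383, 0.001]
contact_force: [-0.2, 0.5, 1.2]
finger_gap: 0.247
gripper_force: 0.0
```

```bash
python3 -c "
from h import *
w,t=chk(10);grab('side','pics/s10.png')
o=np.zeros((600,800,3),np.uint8)
o[:300,:480]=cv2.resize(cv2.imread('pics/w10.png'),(480,300))
o[300:,:400]=cv2.resize(cv2.imread('pics/t10.png')[165:270,230:370],(400,300),interpolation=2)
o[300:,400:]=cv2.resize(cv2.imread('pics/s10.png')[150:290,230:416],(400,300),interpolation=2)
cv2.imwrite('pics/m10.png',o)"
```

```text
9.65 tcp [498.6 413.4 199.9] [-89.1 -21.1] F [ 0.4 -1.4  0.1]
heading -1.732503270460745
wrist [302.4  19.9] 427 [489.8 245.3  11. ] [78.1 -2.7]
top [340.3 221.8] 88 [491.5 244.8  11. ] [78.4 -0.9]
```

View pics/m10.png

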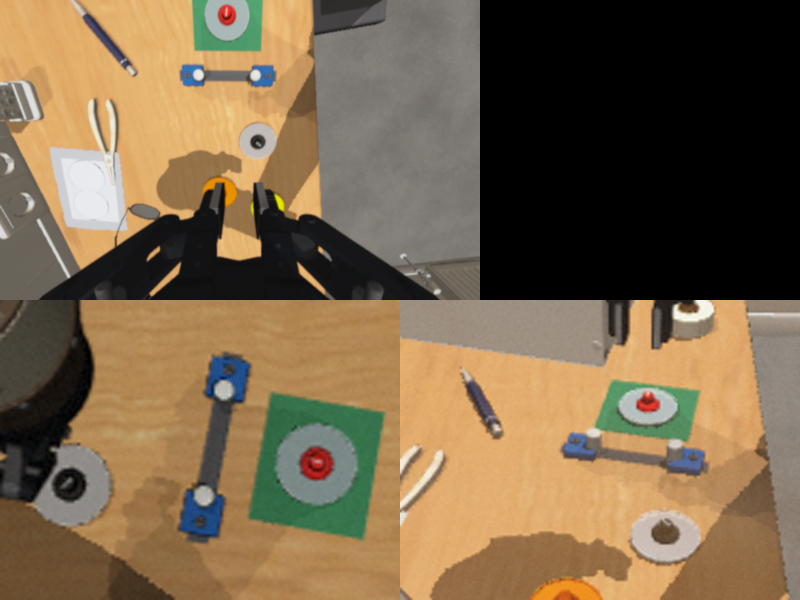

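The red lens lies in the middle of the green field with margin all round (top composite (317,462)). The black lens is in place, the posts are clear, and the gripper is well above everything.

```bash
python3 -c "
from h import *
print(job.close_job())"
```

```text
the job is handed in; nothing more can be done
None
```

The red lens went through the gauge gap, pushed flat with the fingertips, and lies wholly inside the green field about 2 mm from its middle; the black lens and everything else look undisturbed, and the job was handed in at about 9.7 s.

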